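# Push the tray home and swing the hot lid shut with the hook pole

## Task

The bench-top food warmer is hot, so work it with the hook pole alone and touch neither the warmer, its lid, the tray nor the bowl with the gripper or arm. Push the tray with the bowl inward with the pole until it has dropped off the loading ledge and stands flat on the warmer's deck, then put the pole's hook sideways into the ring eye high on the open lid and swing the lid gently down until it is fully shut. Unhook the pole and lay it flat on the bench, clear of the warmer; keep the bowl upright on its tray and leave the garlic and the shaker alone.

Things in the scene. Friction and masses are not known exactly. Their poses are not given: they have to be found in the camera images.
- warmer: Steel food warmer, fixed, at the left, 255 x 164 x 125 mm. Origin on the bench under the closed visor's outer face, mid-width; x inward (leftward and away) from its open front, y to its left, z up. Base: x -85 to 170, up to z 50. Chamber, open on top and in front while the lid is up: cheeks at y -82..-70 and 70..82 (x 0 to 162, z to 120), back wall's inner face at x 150
- ledge_edge (a point): Middle of the inner edge of the loading ledge, at warmer x 12, y 0, z 55. The aluminium ledge reaches from there 103 mm outward (to x -91), y -68 to 68, top at z 55. Inward of the edge lies the deck, top at z 50: a 5 mm step down, up to the back wall
- lid (a joint): Lid angle, rad: 0 shut, grows as it swings up and back, stop 1.95; past 1.57 its top plate leans back, away from its front. Starts at 1.60 to 1.85. Axis along the warmer's y through x 155, z 125. Top plate 159 long, 164 wide; visor at its free edge turned down 64 at a right angle. Stiff hinge: the lid stays where left; about 2 N at the eye moves it when upright, less near shut
- lid_eye (a point): Centre of the steel ring eye on the middle of the lid's visor. Hole 30 mm, bar 7 mm. The hole runs along the warmer's y (sideways, parallel to the hinge), so a tip along y turns freely in it. Lid shut: at warmer x -34, y 0, z 88, 30 in front of the visor; it swings at 193 mm about the hinge axis. Lid up: z about 310, about 30 above the visor's upper face
- tray: Open aluminium tray, 118 x 118 x 20 high, wall 3, about 0.25 kg. Origin under its centre; its x points into the warmer. Starts on the ledge, sticking out of the warmer's front. Home: its front wall (x -59) is past the ledge's inner edge and it stands on the deck 5 mm lower, origin then at warmer x 71 to 91, z 50
- bowl: White bowl, 110 across, 49 high, loose on the tray, 0.12 kg. Origin under its centre
- pole: Hook pole lying flat on the bench, 0.16 kg. Origin at the underside below the middle of the black grip; x from grip to hook. Grip x -55 to 55, flat sides 18 apart (y), 24 high; the balance lies in its front half. Steel rod, 10 thick, axis at z 12, runs to x 200, bends square to the pole's left (+y), ends at y 45: an L hook lying flat. A wire loop reaches back to x -86
- pole_hook (a point): Middle of the hook's bent tip: pole x 200, y 22, z 12
- garlic: Garlic bulb, 56 across and high, bystander before the stove; origin under its centre
- shaker: Pepper shaker, 44 across, 90 high, bystander; origin under its centre
Things that resemble listed ones, but are neither listed nor needed, are in the scene too. There is more than one size of the bowl; the one meant has the size given above.

How it is judged:
By the outcome, as a careful person would: the job done as asked, in the order asked, and still so for the second after the job is handed in, with the robot touching nothing.
It also fails if it takes over 58 s, if anything falls off the work surface, if the arm or the gripper's body presses on something with over 40 N, if the wrist force passes 120 N, or if a joint passes its speed limit or range.

## Robot

A 6-joint arm with a two-finger parallel gripper is mounted at the origin on a cart in front of the work surface, level with it; the furniture and walls round the work are solid. World frame = base frame: x ahead of the robot, y to its left, z up, the work surface at z = 0. Lengths are in m, angles in degrees, forces in N, time in s.
With the tool pointing down it reaches from about 0.35 to 0.975 m from the base axis. Payload 7.1 kg.
Tool frame: the origin (TCP) lies midway between the tips of the shut fingers; the grasp point (between the pads) lies 19 mm behind it; z points along the fingers, y is the direction in which the jaws open and shut (so a half turn about z gives the same grasp; the last joint's range is limited). The gripper opens to 88 mm and grips with 3 to 60 N. Pads are 20 mm wide; open, the fingers measure 115 mm over their backs; the gripper's body (75 mm by 178 mm) begins 61 mm behind the grasp point.
Start: joints at [74.828, 24.242, 93.386, -0, 62.372, -1.089], TCP at [0.152, 0.606, 0.223] pointing down, gripper open.
Joint ranges: [-172.04, 172.04], [-51.8, 120.97], [4.93, 147.93], [-75.15, 255.16], [6.16, 154.13], [-145.62, 145.62]. Speed limits (degrees/s): [136.94, 136.94, 172.46, 180, 180, 180].

## Interface

Orientations are given as a 3x3 rotation matrix whose columns are the frame's x, y, z axes.
In Python, from workcell import r, eyes gives the robot as it stands.
- The arm moves only by the shell command python3 -m creep 'ROWS' [FORCE]. ROWS is text: rows parted by semicolons, each of 7 numbers parted by spaces: the shift along the tool's x, y, z in cm, then the turn, a rotation vector about the tool's x, y, z in rad, then the closure, from -1 (fully open) to 1 (shut). In form: x y z rx ry rz fingers; .... A call has 1 to 12 rows; each row is the pose to reach, as a shift and turn from the pose commanded when the call began, along the tool's axes at that moment; what a row does not reach only later rows make up. A row lasts 1/8 s, in which the tool goes at most 62.5 mm and 10.7 degrees, less where a joint would pass 70% of its speed; a pose out of reach is approached as far as the arm can. A call with a gripper value outside its range is refused whole. The fingers move at their own pace and stop on an object; FORCE is the grip in N (left out, the last holds). Time passes only in rows, so rows that repeat a pose let the fingers close. It gives the time, the measured TCP pose, the force and the opening at its end, in the units of the state.
- r.observe(): the state, without advancing time (a new reading comes with each control period).
- eyes.get_image(name): name is "scene" or "top"; returns a dict with "image" (384x512x3 uint8, red, green, blue), "depth" (384x512 float32, m along the optical axis (not along the pixel's ray), 0 where there is no reading), "intrinsics" (3x3 intrinsics, pixels), "pose" (4x4, takes a point from camera to world coordinates). Camera axes: x right, y down, z forward; pixel columns grow to the right and rows downward; lengths in m; the calibration is good to about 2 mm. A picture is of the moment at which its call begins.
- r.sign_off(): hands the job in, once; it reports no verdict.
The state is a dict: "t": time; "joints": joint angles; "joint_vel": joint speeds; "tau": joint torques, N m; "position": TCP position; "orientation": TCP orientation; "ft_force": force on the tool from outside, world axes, zero at the start; "wrist_torque": the same for the moment, N m; "finger_gap": finger opening in m.
Only numpy, scipy, OpenCV 4.12 (cv2) and the standard library are available. Lean on these libraries where they do the work, as an engineer would, in place of code of your own. Each camera call takes 0.05 s, during which the arm holds its last target. There are 200 camera calls.

## Working session

There is one attempt and no reset: what is moved stays moved. The work goes in short steps, Python scripts to look and compute and a shell command to move; the robot and the scene stay as the last step left them, time stands still between calls to the robot, and variables do not carry over. Pictures are saved under pics/ and viewed, about 8 in all and at most 12, crops included, and the job is handed in when it is done.

```bash
ls; mkdir -p pics; python3 - <<'E'
from workcell import r, eyes
import cv2, numpy as np
for n in("scene","top"):
    d=eyes.get_image(n); np.savez('%s0.npz'%n,**d)
    cv2.imwrite('pics/%s0.png'%n,cv2.resize(d['image'][:,:,::-1],(768,576)))
    print(n,d['intrinsics'].round(1).tolist(),d['pose'].round(3).tolist())
print(r.observe())
E
```

```text
pics
scene [[349.7, 0.0, 254.2], [0.0, 349.7, 193.3], [0.0, 0.0, 1.0]] [[0.724, -0.358, 0.59, -0.263], [-0.69, -0.399, 0.604, -0.589], [0.019, -0.844, -0.536, 0.782], [0.0, 0.0, 0.0, 1.0]]
top [[393.6, 0.0, 253.4], [0.0, 393.6, 189.6], [0.0, 0.0, 1.0]] [[-0.016, -0.992, 0.122, 0.397], [-1.0, 0.019, 0.022, 0.199], [-0.024, -0.122, -0.992, 1.197], [0.0, 0.0, 0.0, 1.0]]
{'t': 0.1, 'joints': array([ 7.48281949e+01,  2.42795728e+01,  9.34260795e+01,  9.98026712e-04,
        6.23713699e+01, -1.09099246e+00]), 'joint_vel': array([ 0.0358747 , -0.15618409, -0.12365161, -0.00356478, -0.02089459,
        0.10835235]), 'tau': array([ 2.96130975e-05, -5.45614922e+01, -2.74324733e+01,  6.44678785e-02,
        1.88692147e-02, -5.18929437e-05]), 'position': array([0.15192392, 0.60575012, 0.22199133]), 'orientation': array([[-9.69951568e-01,  2.43297804e-01, -3.66714730e-04],
       [ 2.43298077e-01,  9.69950707e-01, -1.29339689e-03],
       [ 4.10145896e-05, -1.34375333e-03, -9.99999096e-01]]), 'ft_force': array([-0.63213317,  0.35950612, -0.52681026]), 'wrist_torque': array([0.02598359, 0.00456546, 0.04688026]), 'finger_gap': 0.08787633808704004}
```

View pics/scene0.png

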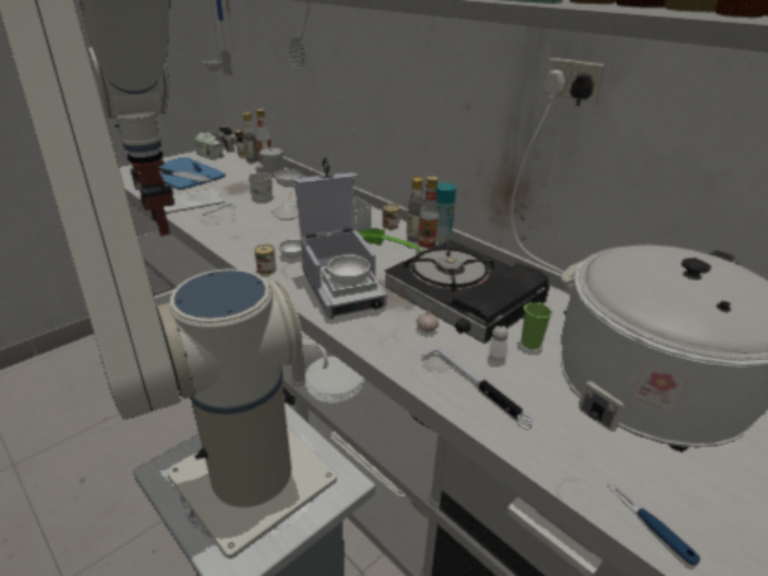

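View pics/top0.png

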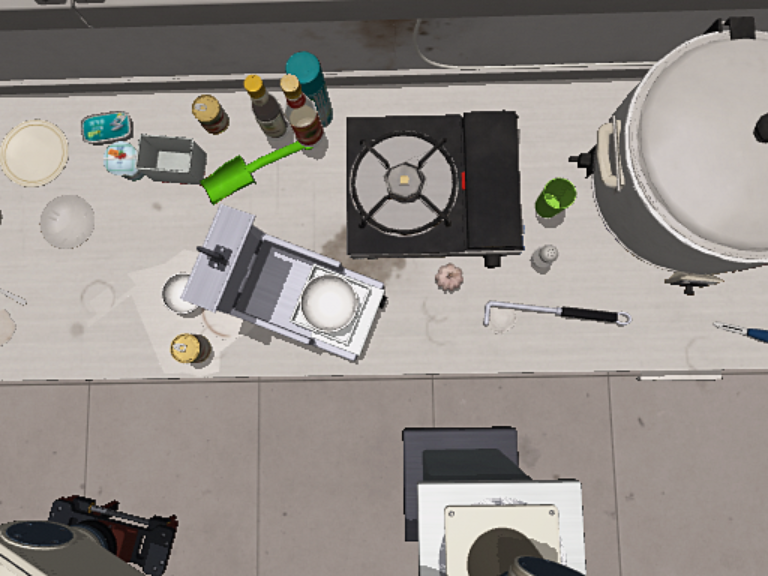

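The pole is the black-gripped L-hook at (588,314) in the top picture, with its hook at (487,318). It could be confused with the blue-handled tool (750,332) or the green spatula (255,175). The bowl is the one in the tray at (330,303), not the small bowl (183,293) or the glass one (67,220). The lid eye is the dark ring at (215,255). Next I measure positions and take a close crop.

```bash
cat > h.py <<'E'
import numpy as np, cv2
def cloud(d):
    K,P,D=d['intrinsics'],d['pose'],d['depth']; v,u=np.indices(D.shape)
    c=np.stack([(u-K[0,2])/K[0,0]*D,(v-K[1,2])/K[1,1]*D,D],-1)
    return c@P[:3,:3].T+P[:3,3]
def ray(d,u,v,z):
    K,P=d['intrinsics'],d['pose']; w=P[:3,:3]@np.array([(u-K[0,2])/K[0,0],(v-K[1,2])/K[1,1],1])
    return P[:3,3]+w*(z-P[2,3])/w[2]
def proj(d,p):
    K,P=d['intrinsics'],d['pose']; c=P[:3,:3].T@(np.asarray(p)-P[:3,3]); return (K@c/c[2])[:2]
def grab(n):
    from workcell import eyes
    return eyes.get_image(n)
def save(d,name,box=None,s=1.5):
    im=d['image'][:,:,::-1]
    if box: im=im[box[1]:box[3],box[0]:box[2]]
    cv2.imwrite('pics/'+name,cv2.resize(im,None,fx=s,fy=s,interpolation=cv2.INTER_CUBIC))
E
python3 - <<'E'
from h import *
d=dict(np.load('top0.npz')); C=cloud(d); im=d['image'].astype(int)
g=im.max(2); Z=C[...,2]
# grip
m=np.zeros(g.shape,bool); m[195:222,360:430]=(g<70)[195:222,360:430]
v,u=np.nonzero(m); print('grip n',len(u),u.min(),u.max())
P=np.array([ray(d,a,b,.02) for a,b in zip(u,v)])[:,:2]
print('grip rect',cv2.minAreaRect(P.astype(np.float32)),P.mean(0))
# rod etc via height over bench
m=np.zeros(g.shape,bool); m[190:225,310:430]=(Z>.004)[190:225,310:430]
P=C[m]; print('pole pts',len(P),P.min(0).round(3),P.max(0).round(3))
reg=np.zeros(g.shape,bool); reg[130:245,110:262]=1
def rect(lo,hi,t):
    Q=C[reg&(Z>lo)&(Z<hi)]; print(t,len(Q),cv2.minAreaRect(Q[:,:2].astype(np.float32)))
rect(.113,.127,'cheek'); rect(.045,.13,'all'); rect(.066,.078,'tray'); rect(.09,.11,'bowl'); rect(.26,.30,'visor'); rect(.05,.057,'ledge')
Q=C[reg&(Z>.29)]; print('eye', len(Q),Q.mean(0),Q.min(0),Q.max(0))
v,u=np.nonzero(reg&(Z>.30));print(u.min(),u.max(),v.min(),v.max())
save(d,'crop_top.png',(110,120,430,250),2.4)
E
```

```text
grip n 248 367 411
grip rect ((0.4762444794178009, -0.177395761013031), (0.1298777461051941, 0.019538506865501404), 82.3147964477539) [ 0.47482052 -0.18736775]
pole pts 809 [ 0.397 -0.303  0.004] [0.539 0.199 1.197]
cheek 569 ((0.527245819568634, 0.3981918692588806), (0.1553458720445633, 0.16415263712406158), 67.95855712890625)
all 6823 ((0.5541718006134033, 0.4134889245033264), (0.4278065264225006, 0.32256031036376953), 89.61095428466797)
tray 2151 ((0.5149177312850952, 0.3696039617061615), (0.24371197819709778, 0.5170276165008545), 44.5174446105957)
bowl 494 ((0.5881432294845581, 0.3391335606575012), (0.21048766374588013, 0.3177031874656677), 67.97982025146484)
visor 1687 ((0.5579298734664917, 0.47453033924102783), (0.06652771681547165, 0.16400200128555298), 68.10259246826172)
ledge 1696 ((0.5053656697273254, 0.3988892138004303), (0.3891283869743347, 0.22514855861663818), 89.61095428466797)
eye 866 [0.54011192 0.44132967 0.35569114] [0.39658734 0.19864301 0.29002004] [0.62871912 0.5025689  1.19704701]
110 255 130 244
```

View pics/crop_top.png

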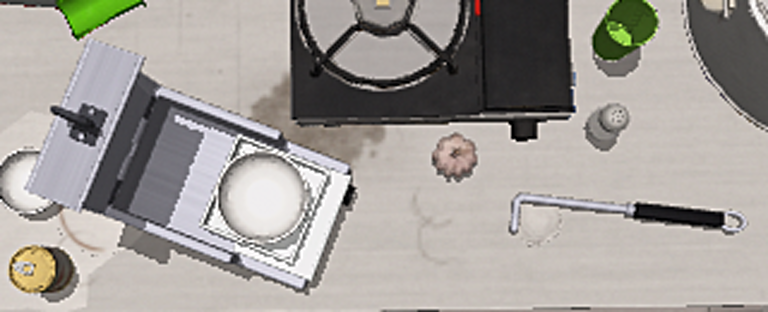

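The crop confirms the L-hook pole: grip (635,209)–(725,219), bend (516,200), tip end (514,230). The bowl is in the tray at about (265,197) and the ring eye at about (78,122). Next I refine these positions.

```bash
cat >> h.py <<'E'
A=np.deg2rad(68.05); XW=np.array([np.cos(A),np.sin(A)]); YW=np.array([-XW[1],XW[0]])
E
python3 - <<'E'
from h import *
d=dict(np.load('top0.npz')); s0=dict(np.load('scene0.npz'));C=cloud(d); Z=C[...,2]; im=d['image'].astype(int)
c=lambda x,y,z: ray(d,110+x/2.4,120+y/2.4,z)
for n,p in dict(gf=(635,209.5),gb=(726,219.5)).items(): print(n,c(*p,.02).round(4))
for n,p in dict(bend=(516,201),tip=(514,231)).items(): print(n,c(*p,.012).round(4))
V=(d['depth']>.3)
reg=np.zeros(Z.shape,bool); reg[130:245,110:262]=1; reg&=V
S=C[...,:2]@XW; T=C[...,:2]@YW
O=np.array([.5272,.3982]); yo=O@YW
def st(lo,hi,t,ex=True):
    k=reg&(Z>lo)&(Z<hi)&ex; s,y=S[k],T[k]-yo; print(t,k.sum(),'s',np.percentile(s,[.5,50,99.5]).round(4),'y',np.percentile(y,[.5,50,99.5]).round(4),'z',np.median(Z[k]).round(4))
near=abs(T-yo)<.1
st(.113,.127,'cheek',near)
st(.051,.059,'ledge',near&(S<.56)&(S>.35))
st(.045,.06,'base',near&(S<.6)&(S>.35))
st(.068,.08,'trayrim',near&(S<.55)&(S>.35))
st(.09,.112,'bowl',near&(abs(T-yo)<.06)&(S<.55)&(S>.35))
st(.25,.31,'visor',near)
st(.311,.4,'eye',near&(abs(T-yo)<.04))
E
```

```text
gf [ 0.4817 -0.1349  0.02  ]
gb [ 0.4673 -0.2458  0.02  ]
bend [0.4956 0.0103 0.012 ]
tip [0.4581 0.0142 0.012 ]
cheek 569 s [0.489  0.5785 0.6437] y [-0.082   0.0036  0.0819] z 0.1201
ledge 894 s [0.3973 0.4267 0.559 ] y [-0.079   0.0195  0.0797] z 0.055
base 1934 s [0.3974 0.5014 0.5992] y [-0.0802  0.0104  0.081 ] z 0.0524
trayrim 826 s [0.4238 0.4855 0.5448] y [-0.0703 -0.0028  0.0566] z 0.0742
bowl 266 s [0.4299 0.4978 0.5379] y [-0.0574 -0.0094  0.0504] z 0.105
visor 1696 s [0.6158 0.6465 0.681 ] y [-0.0809  0.0037  0.0815] z 0.289
eye 61 s [0.629  0.6429 0.6673] y [-0.0032  0.0003  0.0036] z 0.3361
```

```bash
python3 -m creep '-50.2 -66.4 7 0 0 1.438 -1; -50.2 -66.4 7 0 0 1.438 -1; -50.2 -66.4 7 0 0 1.438 -1; -50.2 -66.4 7 0 0 1.438 -1; -50.2 -66.4 7 0 0 1.438 -1; -50.2 -66.4 7 0 0 1.438 -1; -50.2 -66.4 7 0 0 1.438 -1; -50.2 -66.4 7 0 0 1.438 -1; -50.2 -66.4 7 0 0 1.438 -1; -50.2 -66.4 7 0 0 1.438 -1; -50.2 -66.4 7 0 0 1.438 -1; -50.2 -66.4 7 0 0 1.438 -1'
python3 - <<'E'
from h import *
d=dict(np.load('top0.npz')); C=cloud(d); Z=C[...,2]
S=C[...,:2]@XW-.4885; T=C[...,:2]@YW+.340
k=(Z>.069)&(Z<.08)&(abs(T)<.067)&(S>-.075)&(S<.065)
P=np.stack([S[k],T[k]],1).astype(np.float32); print(cv2.minAreaRect(P),len(P))
f=P[(P[:,0]<-.05)]; print(np.polyfit(f[:,1],f[:,0],1))
for sgn in(-1,1):
    q=P[(P[:,1]*sgn>.04)]; print(sgn,np.percentile(q[:,1],[2,50,98]))
E
```

```text
t: 1.6
position: [0.4446, -0.0839, 0.1597]
orientation: [[0.113, 0.994, 0.0], [0.994, -0.113, 0.0], [0.0, 0.0, -1.0]]
ft_force: [1.1, 0.7, 0.0]
finger_gap: 0.0874
((-0.00428294762969017, -0.004587613046169281), (0.12095940858125687, 0.12069130688905716), 88.70407104492188) 743
[ 0.01263201 -0.06106196]
-1 [-0.06492888 -0.05621336 -0.04023979]
1 [0.0409931  0.05270962 0.05641192]
```

```bash
python3 - <<'E'
from h import *
d=dict(np.load('top0.npz')); C=cloud(d); Z=C[...,2]
k=np.zeros(Z.shape,bool); k[150:195,345:390]=1
for lo,hi in((.02,.1),(.07,.1)):
    P=C[k&(Z>lo)&(Z<hi)]; print(len(P),P.min(0).round(3),P.max(0).round(3),P.mean(0).round(3))
k[:]=0;k[170:200,285:315]=1;P=C[k&(Z>.02)&(Z<.1)]; print('garlic',P.mean(0).round(3))
k[:]=0;k[210:225,405:425]=1;P=C[k&(Z>.004)&(Z<.1)]; print('loop',P.min(0),P.max(0))
E
```

```text
292 [ 0.569 -0.116  0.025] [ 0.647 -0.038  0.093] [ 0.595 -0.08   0.071]
175 [ 0.573 -0.114  0.071] [ 0.646 -0.038  0.093] [ 0.599 -0.079  0.085]
garlic [0.559 0.089 0.037]
loop [ 0.43015215 -0.28579682  0.00413954] [ 0.472385   -0.22193327  0.02963275]
```

```bash
python3 -m creep '-4 2 5 0 0 0 -0.5; -8 4.2 9 0 0 0 -0.5; -8 4.2 12 0 0 0 -0.5; -8 4.2 14 0 0 0 -0.5; -8 4.2 15.2 0 0 0 -0.5; -8 4.2 15.5 0 0 0 -0.5; -8 4.2 15.5 0 0 0 -0.5; -8 4.2 15.5 0 0 0 1; -8 4.2 15.5 0 0 0 1; -8 4.2 15.5 0 0 0 1; -8 4.2 15.5 0 0 0 1; -8 4.2 15.5 0 0 0 1' 60
```

```text
t: 3.1
position: [0.4769, -0.1659, 0.0049]
orientation: [[0.113, 0.994, 0.0], [0.994, -0.113, -0.0], [-0.0, 0.0, -1.0]]
ft_force: [0.1, 0.0, 0.5]
finger_gap: 0.0189
```

```bash
python3 -m creep '0 0 -3 0 0 0 1; 0 0 -8 0 0 0 1; 0 0 -13 0 0 0 1; 0 0 -13 0 0 0 1; 0 0 -13 0 0 0 1'
python3 - <<'E'
from h import *
d=grab('top'); save(d,'g1.png',(240,150,460,300),2); np.savez('t1.npz',**d)
from workcell import r; print(r.observe()['wrist_torque'])
E
```

```text
t: 3.72
position: [0.4762, -0.1657, 0.1341]
orientation: [[0.113, 0.994, -0.001], [0.994, -0.113, 0.0], [0.0, -0.001, -1.0]]
ft_force: [-0.2, -0.0, -2.3]
finger_gap: 0.0175
[-0.10188878  0.04382804  0.02239819]
```

View pics/g1.png

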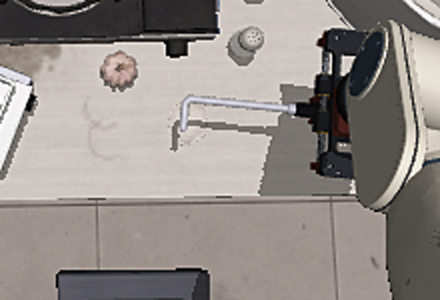

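The pole is held, with its bend at crop (186,99), the tip end at about (183,128) and the grip at (305,110). I measure the hook in tool coordinates.

```bash
cat > m.py <<'E'
from h import *
from workcell import r
def hook(d,reach=(.1,.25)):
    o=r.observe(); R=o['orientation'];p=o['position']
    C=(cloud(d)-p)@R; x,y,z=C[...,0],C[...,1],C[...,2]
    k=(d['depth']>.3)&(x>.06)&(x<.24)&(y>-.075)&(y<.04)&(abs(z+.03)<.045)
    P=C[k]; e=np.percentile(P[:,0],98)
    tip=P[P[:,0]>e-.013]; rod=P[(P[:,0]<e-.03)&(abs(P[:,1])<.02)]
    print('n',len(P),'front x',e.round(4),'tip y',np.percentile(tip[:,1],[2,98]).round(4),'tip z',np.median(tip[:,2]).round(4))
    print('rod y(x)',np.polyfit(rod[:,0],rod[:,1],1).round(4),'z(x)',np.polyfit(rod[:,0],rod[:,2],1).round(4))
E
python3 - <<'E'
from m import *
hook(dict(np.load('t1.npz')))
E
```

```text
n 225 front x 0.1819 tip y [-0.0418  0.0041] tip z -0.0109
rod y(x) [0.0016 0.0011] z(x) [ 0.0037 -0.0117]
```

```bash
python3 -m creep '5 -2 0 0 0 0.06 1; 10 -4 0 0 0 0.12 1; 15 -6 0 0 0 0.2 1; 20 -7.5 0 0 0 0.27 1; 22.7 -8.1 0 0 0 0.27 1; 22.7 -8.1 3 0 0 0.27 1; 22.7 -8.1 6 0 0 0.27 1; 22.7 -8.1 7.4 0 0 0.27 1; 22.7 -8.1 7.4 0 0 0.27 1; 22.7 -8.1 7.4 0 0 0.27 1'
cat >> m.py <<'E'
def wpose(): 
    o=r.observe(); p=o['position']; R=o['orientation']
    w=np.array([p[:2]@XW-.4885,p[:2]@YW+.340,p[2]]); print('tcp_w',w.round(4),'xang',np.rad2deg(np.arctan2(R[1,0],R[0,0])).round(2),'ft',o['ft_force'].round(1),'t',o['t'])
def scan(d):
    C=cloud(d);Z=C[...,2];S=C[...,:2]@XW-.4885; T=C[...,:2]@YW+.340;V=d['depth']>.3
    for n,lo,hi in(('rim69-80',.069,.08),('rim64-71',.0635,.0715),('bowl',.094,.112)):
        k=V&(Z>lo)&(Z<hi)&(abs(T)<.067)&(S>-.075)&(S<.148)
        if k.sum()>20:
            P=np.stack([S[k],T[k]],1).astype(np.float32); print(n,k.sum(),cv2.minAreaRect(P),np.median(Z[k]).round(4), 'x',np.percentile(P[:,0],[2,98]).round(4))
E
python3 - <<'E'
from m import *
d=grab('top'); hook(d); wpose(); save(d,'p1.png',(100,110,380,290),2.5)
E
```

```text
t: 5.03
position: [0.4223, 0.0687, 0.0611]
orientation: [[0.374, 0.927, 0.0], [0.927, -0.374, 0.0], [0.0, 0.0, -1.0]]
ft_force: [-0.4, -0.2, -0.6]
finger_gap: 0.0175
n 1049 front x 0.2382 tip y [-0.0719  0.0354] tip z -0.0119
rod y(x) [-0.0083  0.0015] z(x) [ 0.1016 -0.0209]
tcp_w [-0.2668 -0.0262  0.0614] xang 68.04 ft [-0.3  0.7 -2.4] t 5.075
```

```bash
python3 -m creep '1 0 0.1 0 0 0 1; 1.7 0 0.2 0 0 0 1; 2.4 0 0.2 0 0 0 1; 3.1 0 0.2 0 0 0 1; 3.8 0 0.2 0 0 0 1; 4.5 0 0.2 0 0 0 1; 5.2 0 0.2 0 0 0 1; 5.9 0 0.2 0 0 0 1; 6.6 0 0.2 0 0 0 1; 7.3 0 0.2 0 0 0 1; 8 0 0.2 0 0 0 1; 8 0 0.2 0 0 0 1'
python3 - <<'E'
from m import *
d=grab('top'); wpose(); scan(d); save(d,'p2.png',(100,110,380,290),2.5)
E
```

```text
t: 6.58
position: [0.4525, 0.1437, 0.0589]
orientation: [[0.373, 0.928, 0.001], [0.928, -0.373, 0.001], [0.001, 0.001, -1.0]]
ft_force: [-0.3, 0.6, -1.2]
finger_gap: 0.0174
tcp_w [-0.1864 -0.0259  0.0589] xang 68.07 ft [ 0.1  0.  -1.3] t 6.625
rim69-80 747 ((0.03679441660642624, -0.002940412610769272), (0.12096618860960007, 0.22224195301532745), 89.95594787597656) 0.0736 x [-0.0578  0.1148]
rim64-71 594 ((0.021611273288726807, -0.0013017505407333374), (0.11990364640951157, 0.19127145409584045), 89.17829895019531) 0.0679 x [-0.0613  0.1124]
bowl 198 ((0.057667434215545654, -0.0018301941454410553), (0.10893499106168747, 0.10810872912406921), 3.1030471324920654) 0.1033 x [0.0036 0.1107]
```

View pics/p2.png

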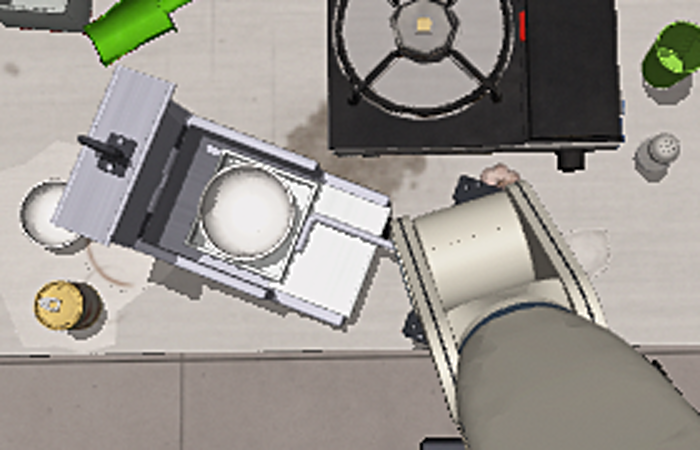

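The tray has moved straight in, with the bowl at (250,207) and the bar against its front wall at (300,245). I push on slowly over the step.

```bash
python3 -m creep '0.5 0 0 0 0 0 1; 1 0 0 0 0 0 1; 1.4 0 0 0 0 0 1; 1.8 0 0 0 0 0 1; 2.2 0 0 0 0 0 1; 2.6 0 0 0 0 0 1; 2.6 0 0 0 0 0 1; 2.6 0 0 0 0 0 1'
python3 - <<'E'
from m import *
d=grab('top'); wpose(); scan(d); save(d,'p3.png',(100,110,380,290),2.5)
E
```

```text
t: 7.62
position: [0.462, 0.1674, 0.059]
orientation: [[0.374, 0.927, 0.001], [0.927, -0.374, 0.001], [0.001, 0.001, -1.0]]
ft_force: [-0.9, 0.6, -1.8]
finger_gap: 0.0177
tcp_w [-0.1607 -0.026   0.059 ] xang 68.04 ft [ 0.1  0.2 -0.8] t 7.675
rim69-80 698 ((0.03387469798326492, -0.002248026430606842), (0.12048424780368805, 0.2165350615978241), 89.98579406738281) 0.0725 x [-0.0567  0.1401]
rim64-71 632 ((0.03444784879684448, -0.0024239271879196167), (0.12113747745752335, 0.2153213769197464), 89.8631820678711) 0.0682 x [-0.057  0.138]
bowl 183 ((0.07951569557189941, -0.0012710243463516235), (0.10733242332935333, 0.10847600549459457), 22.07131576538086) 0.1015 x [0.0272 0.134 ]
```

```bash
python3 -m creep '-1 0 0 0 0 0 1; -3 0 0 0 0 0 1; -3 0 -4 0 0 0 1; -3 0 -10 0 0 0 1; -3 0 -16 0 0 0 1; -3 0 -16 0 0 0 1'
python3 - <<'E'
from m import *
d=grab('top'); wpose(); np.savez('t2.npz',**d); hook(d)
C=cloud(d);Z=C[...,2];S=C[...,:2]@XW-.4885; T=C[...,:2]@YW+.340
for n,k in dict(front=(S<.03)&(S>.018)&(abs(T)<.05),back=(S>.128)&(S<.146)&(abs(T)<.05)).items():
    q=k&(Z>.0635)&(Z<.082); print(n,q.sum(),np.median(Z[q]).round(4),np.percentile(S[q],[5,50,95]).round(4))
q=(Z>.305)&(Z<.36)&(abs(T)<.012)&(S>.1)&(S<.25); p=C[q]; s=S[q]; z=Z[q]
print('ring',len(s),s.min(),s.max(),z.max(),T[q].mean()); 
b=np.linalg.lstsq(np.c_[2*s,2*z,np.ones_like(s)],s*s+z*z,rcond=None)[0]; print(b[:2],np.sqrt(b[2]+b[0]**2+b[1]**2))
save(grab('scene'),'s2.png',(180,90,320,230),4)
E
```

```text
t: 8.43
position: [0.4526, 0.1389, 0.223]
orientation: [[0.374, 0.927, 0.009], [0.927, -0.374, 0.002], [0.005, 0.007, -1.0]]
ft_force: [1.0, -0.7, -2.1]
finger_gap: 0.0176
tcp_w [-0.1915 -0.0265  0.2205] xang 68.01 ft [-0.1 -0.7 -1.9] t 8.475
n 236 front x 0.1831 tip y [-0.0407  0.0048] tip z -0.014
rod y(x) [0.0113 0.001 ] z(x) [ 0.0022 -0.014 ]
front 58 0.073 [0.0212 0.0231 0.0254]
back 48 0.073 [0.1287 0.1381 0.1409]
ring 63 0.13973823793278234 0.17875768355523297 0.34242769300591913 0.0001676715575354241
[0.16085277 0.32094182] 0.018813043679049207
```

View pics/s2.png

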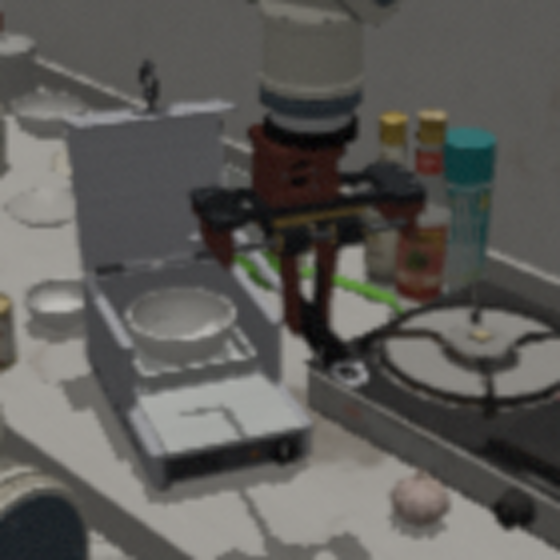

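The tray and bowl are inside, the ledge is empty at (215,410), and the eye stands free at (150,85) on the lid. The front and back rims are at equal height. I move to a pre-insertion pose beside the ring.

```bash
python3 -m creep '0 2 -5 0 0 0 1; 0 4.3 -9.2 0 0 0 1; 4 4.3 -9.2 0 0 0 1; 8 4.3 -9.2 0 0 0 1; 12 4.3 -9.2 0 0 0 1; 15 4.3 -9.2 0 0 0 1; 17 4.3 -9.2 0 0 0 1; 17.5 4.3 -9.2 0 0 0 1; 17.5 4.3 -9.2 0 0 0 1; 17.5 4.3 -9.2 0 0 0 1'
python3 - <<'E'
from m import *
d=grab('top'); wpose(); hook(d); save(d,'i1.png',(90,130,250,250),4)
for f in('top0.npz','t2.npz'):
    e=dict(np.load(f));C=cloud(e);Z=C[...,2];S=C[...,:2]@XW-.4885; T=C[...,:2]@YW+.340
    for n,(a,b) in dict(front=(-.068,-.055),back=(.047,.06)).items() if f[0:2]=='to' else dict(front=(.017,.03),back=(.13,.146)).items():
        q=(S>a)&(S<b)&(abs(T)<.05)&(Z<.085)&(Z>.03); print(f,n,np.percentile(Z[q],[5,25,50,75,90,97]).round(4))
    q=(abs(T)<.06)&(S>-.07)&(S<.15)&(Z<.13)&(Z>.08);print('bowl top',np.percentile(Z[q],[50,90,97]).round(4))
    
E
```

```text
t: 9.78
position: [0.5554, 0.2845, 0.3108]
orientation: [[0.374, 0.927, -0.0], [0.927, -0.374, -0.0], [-0.0, -0.0, -1.0]]
ft_force: [-0.3, -0.8, -1.1]
finger_gap: 0.0174
tcp_w [-0.0169 -0.0688  0.311 ] xang 68.01 ft [ 1.2  0.6 -2.1] t 9.825
n 212 front x 0.1928 tip y [-0.0722 -0.0089] tip z -0.0173
rod y(x) [ 1.3759 -0.2203] z(x) [-1.6916  0.2616]
top0.npz front [0.0535 0.0563 0.0596 0.0771 0.0788 0.0806]
top0.npz back [0.0567 0.0612 0.0751 0.0777 0.0792 0.0803]
bowl top [0.0931 0.1092 0.1224]
t2.npz front [0.0487 0.0516 0.0576 0.0724 0.0747 0.0756]
t2.npz back [0.0513 0.056  0.0682 0.0729 0.076  0.08  ]
bowl top [0.0978 0.1111 0.1256]
```

View pics/i1.png

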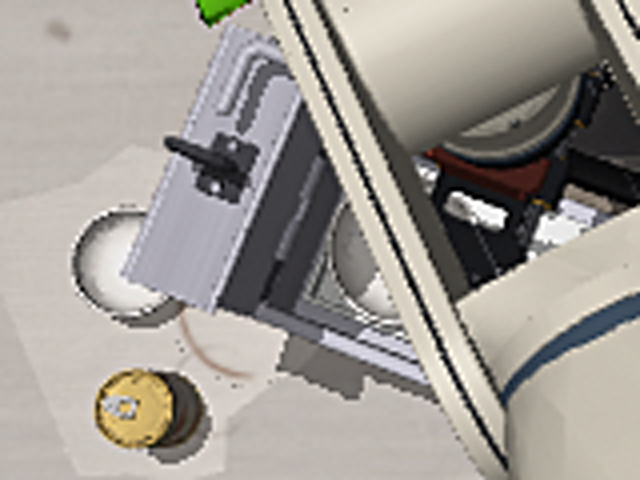

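The hook tip lies beside the ring, with its tip end at (226,112) pointing at the ring at (170–250,145–180), about 1 cm short of it. I check the tip's height and x directly.

```bash
python3 - <<'E'
from m import *
d=grab('top'); C=cloud(d);Z=C[...,2];S=C[...,:2]@XW-.4885; T=C[...,:2]@YW+.340
q=(S>.13)&(S<.2)&(T<-.012)&(T>-.085)&(Z>.303)&(Z<.345)
print(q.sum()); t=q&(T>-.055); print('tip x',np.percentile(S[t],[2,50,98]).round(4),'z',np.percentile(Z[t],[10,50,90]).round(4),'Tmax',T[t].max())
q=(S>.13)&(S<.2)&(abs(T)<.01)&(Z>.3); print('ring x',np.percentile(S[q],[0,50,100]).round(4),'zmax',Z[q].max())
E
```

```text
116
tip x [0.1557 0.1597 0.1655] z [0.3197 0.3214 0.3231] Tmax -0.026052610518922326
ring x [0.1403 0.1567 0.179 ] zmax 0.34146111714233485
```

```bash
python3 -m creep '0 0 -0.2 0 0 0 1; 0 -1.2 -0.2 0 0 0 1; 0 -2.4 -0.2 0 0 0 1; 0 -3.6 -0.2 0 0 0 1; 0 -4.8 -0.2 0 0 0 1; 0 -4.8 -0.2 0 0 0 1; 0 -4.8 -0.2 0 0 0 1'
python3 - <<'E'
from m import *
d=grab('top'); wpose(); save(d,'i2.png',(90,130,250,250),4)
C=cloud(d);Z=C[...,2];S=C[...,:2]@XW-.4885; T=C[...,:2]@YW+.340
q=(S>.13)&(S<.2)&(T>.008)&(T<.05)&(Z>.303)&(Z<.345); print(q.sum(),S[q].mean(),Z[q].mean(),T[q].max())
q=(S>.13)&(S<.2)&(abs(T)<.01)&(Z>.328); print('ring x',np.percentile(S[q],[0,50,100]).round(4),'zmax',Z[q].max())
E
```

```text
t: 10.75
position: [0.5113, 0.3036, 0.313]
orientation: [[0.373, 0.928, 0.0], [0.928, -0.373, 0.0], [0.0, 0.0, -1.0]]
ft_force: [-0.4, -1.1, -1.2]
finger_gap: 0.0173
tcp_w [-0.0159 -0.0209  0.3129] xang 68.06 ft [ 0.3 -0.3 -1.5] t 10.8
29 0.16122594093043716 0.3230909892397981 0.02237899979359681
ring x [0.1466 0.1612 0.1799] zmax 0.34006247677671964
```

View pics/i2.png

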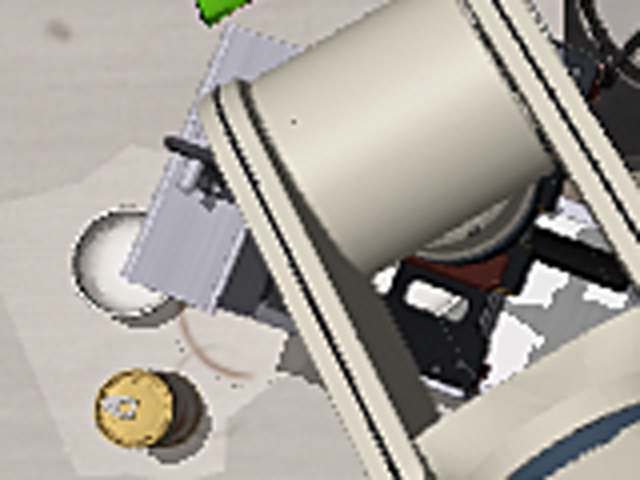

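The tip is through the ring, visible on its far side at (188,180). I swing the lid down along the arc.

```bash
python3 -m creep '-0.6 0 0 0 0 0 1; -1.4 0 0 0 0 0 1; -2.3 0 0.1 0 0 0 1; -3.1 0 0.2 0 0 0 1; -4 0 0.3 0 0 0 1; -4.8 0 0.5 0 0 0 1; -5.6 0 0.7 0 0 0 1; -6.4 0 0.9 0 0 0 1; -7.2 0 1.2 0 0 0 1; -8 0 1.5 0 0 0 1; -8.8 0 1.8 0 0 0 1; -8.8 0 1.8 0 0 0 1'
cat >> m.py <<'E'
def lid(d):
    wpose(); C=cloud(d);Z=C[...,2];S=C[...,:2]@XW-.4885; T=C[...,:2]@YW+.340
    k=(abs(T)<.09)&(abs(T)>.03)&(S<.3)&(S>-.02)&(Z>.13)&(d['depth']>.3)
    s,z=S[k],Z[k]; print('lid-ish pts',k.sum()); 
    for a in np.arange(-.0,.2,.02):
        b=(s>a)&(s<a+.02)
        if b.sum()>5: print(round(a+.01,2),np.percentile(z[b],[5,50,95]).round(3),end='; ')
    print()
E
python3 - <<'E'
from m import *
d=grab('top'); lid(d); s=grab('scene'); save(s,'l1.png',(180,90,330,230),4)
E
```

```text
t: 12.3
position: [0.4778, 0.2211, 0.2945]
orientation: [[0.374, 0.927, -0.001], [0.927, -0.374, -0.001], [-0.001, -0.0, -1.0]]
ft_force: [0.7, -0.4, -1.4]
finger_gap: 0.0178
tcp_w [-0.1045 -0.0207  0.2947] xang 68.04 ft [-0.4 -0.2 -1.2] t 12.35
lid-ish pts 1259
0.07 [0.268 0.271 0.274]; 0.09 [0.271 0.275 0.278]; 0.11 [0.276 0.279 0.282]; 0.13 [0.279 0.282 0.284];
```

View pics/l1.png

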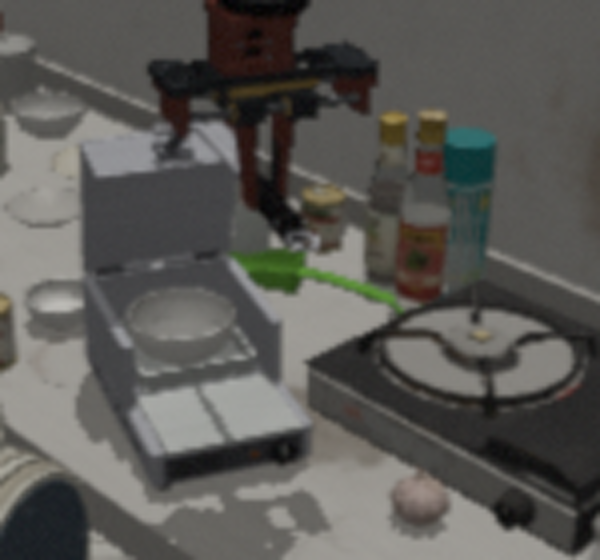

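The lid follows and is now at about 79°, with the ring and hook together at (178,145) and the bowl upright. I continue.

```bash
python3 -m creep '-0.7 0 0.4 0 0 0 1; -1.45 0 0.8 0 0 0 1; -2.15 0 1.2 0 0 0 1; -2.9 0 1.7 0 0 0 1; -3.55 0 2.2 0 0 0 1; -4.2 0 2.7 0 0 0 1; -4.85 0 3.3 0 0 0 1; -5.45 0 3.85 0 0 0 1; -6.05 0 4.45 0 0 0 1; -6.6 0 5.1 0 0 0 1; -7.1 0 5.75 0 0 0 1; -7.6 0 6.4 0 0 0 1'
python3 - <<'E'
from m import *
d=grab('top'); lid(d); hook(d)
E
```

```text
t: 13.9
position: [0.4497, 0.151, 0.2304]
orientation: [[0.374, 0.928, -0.0], [0.928, -0.374, -0.0], [-0.0, -0.0, -1.0]]
ft_force: [0.6, 1.1, -1.0]
finger_gap: 0.0178
tcp_w [-0.1812 -0.0201  0.2296] xang 68.05 ft [ 0.2  0.  -2.7] t 13.95
lid-ish pts 2071
0.01 [0.206 0.212 0.219]; 0.03 [0.219 0.228 0.236]; 0.05 [0.236 0.243 0.249]; 0.07 [0.218 0.229 0.239]; 0.09 [0.194 0.205 0.216]; 0.11 [0.17  0.182 0.193]; 0.13 [0.148 0.158 0.17 ]; 0.15 [0.13  0.136 0.146]; 
n 1189 front x 0.2381 tip y [-0.0726  0.0377] tip z -0.0154
rod y(x) [-0.0264  0.0034] z(x) [ 0.1429 -0.0303]
```

```bash
python3 -m creep '-0.5 0 0.7 0 0 0 1; -0.9 0 1.4 0 0 0 1; -1.3 0 2.15 0 0 0 1; -1.7 0 2.9 0 0 0 1; -2 0 3.7 0 0 0 1; -2.3 0 4.45 0 0 0 1; -2.6 0 5.25 0 0 0 1; -2.85 0 6.05 0 0 0 1; -3.05 0 6.9 0 0 0 1; -3.2 0 7.7 0 0 0 1; -3.3 0 8.55 0 0 0 1; -3.4 0 9.4 0 0 0 1'
python3 - <<'E'
from m import *
d=grab('top'); lid(d)
E
```

```text
t: 15.45
position: [0.4372, 0.1198, 0.1363]
orientation: [[0.374, 0.928, 0.0], [0.928, -0.374, 0.0], [0.0, 0.0, -1.0]]
ft_force: [1.1, 0.8, -1.3]
finger_gap: 0.0174
tcp_w [-0.2145 -0.0201  0.1354] xang 68.05 ft [-0.7 -0.5 -3. ] t 15.5
lid-ish pts 2275
0.01 [0.167 0.177 0.182]; 0.03 [0.168 0.172 0.176]; 0.05 [0.16  0.165 0.169]; 0.07 [0.154 0.158 0.163]; 0.09 [0.146 0.151 0.156]; 0.11 [0.139 0.144 0.148]; 0.13 [0.132 0.137 0.141]; 0.15 [0.13  0.132 0.135];
```

```bash
python3 -m creep '0 0 0.8 0 0 0 1; 0 0 1.6 0 0 0 1; 0 0 2.4 0 0 0 1; 0 0 3.2 0 0 0 1; 0.1 0 4 0 0 0 1; 0.2 0 4.7 0 0 0 1; 0.3 0 5.3 0 0 0 1; 0.4 0 5.9 0 0 0 1; 0.5 0 6.4 0 0 0 1; 0.5 0 6.7 0 0 0 1; 0.5 0 6.9 0 0 0 1; 0.5 0 6.9 0 0 0 1'
python3 - <<'E'
from m import *
d=grab('top'); lid(d)
E
```

```text
t: 17.0
position: [0.4393, 0.1244, 0.068]
orientation: [[0.374, 0.927, 0.001], [0.927, -0.374, 0.0], [0.0, 0.0, -1.0]]
ft_force: [-0.6, -1.9, 1.3]
finger_gap: 0.0177
tcp_w [-0.2089 -0.0209  0.068 ] xang 68.04 ft [ 0.2 -1.2  1.4] t 17.05
lid-ish pts 380
0.01 [0.13  0.131 0.132]; 0.03 [0.13  0.131 0.134]; 0.05 [0.13  0.131 0.134]; 0.07 [0.13  0.131 0.133]; 0.09 [0.13  0.131 0.133]; 0.11 [0.13  0.131 0.133]; 0.13 [0.13  0.131 0.133]; 0.15 [0.13  0.131 0.134];
```

```bash
python3 -m creep '0 0 0.2 0 0 0 1; 0 0 0.4 0 0 0 1; 0 0 0.4 0 0 0 1'
cat >> m.py <<'E'
def plate(d):
    C=cloud(d);Z=C[...,2];S=C[...,:2]@XW-.4885; T=C[...,:2]@YW+.340
    k=(abs(T)<.07)&(S<.15)&(S>.01)&(Z>.1)&(Z<.2)&(d['depth']>.3); p=np.polyfit(S[k],Z[k],1); print('lid plate slope rad',-p[0].round(4),'z mean',Z[k].mean().round(4),k.sum())
E
python3 - <<'E'
from m import *
d=grab('top'); wpose(); plate(d); save(d,'c1.png',(100,110,380,290),2.5)
s=grab('scene'); save(s,'c1s.png',(180,90,330,230),4)
E
```

```text
t: 17.42
position: [0.439, 0.1243, 0.0637]
orientation: [[0.374, 0.927, -0.0], [0.927, -0.374, -0.0], [-0.0, -0.0, -1.0]]
ft_force: [-0.1, -3.5, 1.7]
finger_gap: 0.0173
tcp_w [-0.2091 -0.0207  0.0637] xang 68.05 ft [-1.  -2.9  2.8] t 17.475
lid plate slope rad -0.0007 z mean 0.128 2562
```

View pics/c1s.png

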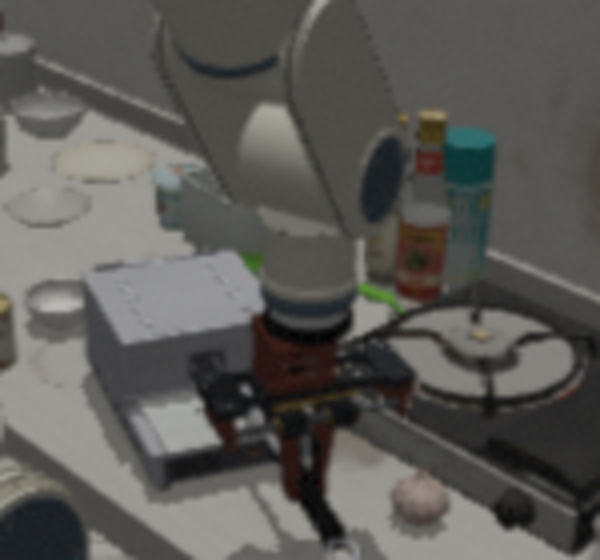

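The lid is shut: plate slope 0.000, and the visor sits flush at (165,330). I centre the tip in the ring, then draw it out sideways.

```bash
python3 -m creep '0 0 -0.5 0 0 0 1; -0.1 0 -1 0 0 0 1; -0.1 0 -1 0 0 0 1; -0.1 0 -1 0 0 0 1'; python3 -c "
from m import *
d=grab('top');wpose();plate(d)"
```

```text
t: 18.02
position: [0.4386, 0.1235, 0.0739]
orientation: [[0.374, 0.928, -0.0], [0.928, -0.374, 0.0], [-0.0, -0.0, -1.0]]
ft_force: [0.2, -0.8, -2.1]
finger_gap: 0.0178
tcp_w [-0.21   -0.0206  0.0738] xang 68.06 ft [ 0.2  1.  -1.2] t 18.075
lid plate slope rad 0.0007 z mean 0.128 2557
```

```bash
python3 -m creep '0 1 0 0 0 0 1; 0 2 0 0 0 0 1; 0 3 0 0 0 0 1; 0 4 0 0 0 0 1; 0 5 0 0 0 0 1; 0 5.5 0 0 0 0 1; 0 5.5 0 0 0 0 1'; python3 -c "
from m import *
d=grab('top');wpose();plate(d);np.savez('t3.npz',**d);save(d,'u1.png',(120,120,320,260),3.5)"
```

```text
t: 18.95
position: [0.4899, 0.1028, 0.0738]
orientation: [[0.374, 0.927, 0.0], [0.927, -0.374, 0.0], [0.0, 0.0, -1.0]]
ft_force: [-0.3, 0.4, -2.1]
finger_gap: 0.0175
tcp_w [-0.2101 -0.0755  0.0737] xang 68.05 ft [ 0.6 -1.  -1.8] t 19.0
lid plate slope rad 0.0002 z mean 0.1279 2555
```

View pics/u1.png

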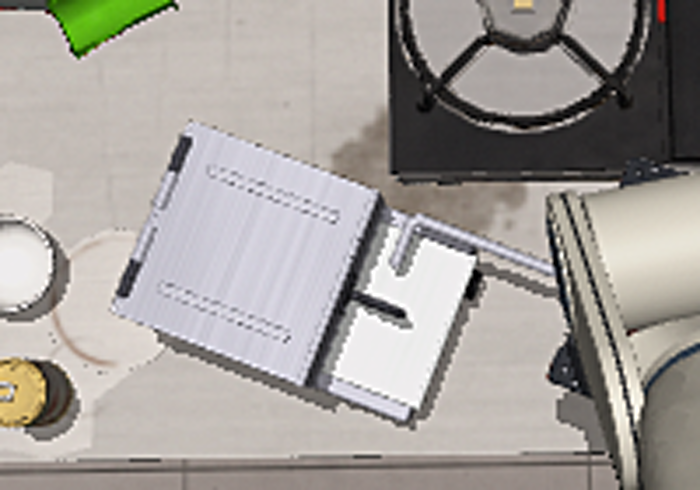

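The hook is free of the ring (tip end (400,268), ring (350–408,293–320)) and the lid stayed shut. I lift, move back and check the pole's pitch.

```bash
python3 -m creep '-1 0 -4 0 0 0 1; -2 0 -9 0 0 0 1; -3 0 -10 0 0 0 1; -8 2 -10 0 0 -0.05 1; -13 3 -10 0 0 -0.12 1; -18 4 -10 0 0 -0.2 1; -23 5 -10 0 0 -0.27 1; -25 6 -10 0 0 -0.27 1; -25 6 -10 0 0 -0.27 1; -25 6 -10 0 0 -0.27 1'; python3 -c "
from m import *
d=grab('top');wpose();hook(d)"
```

```text
t: 20.25
position: [0.4511, -0.1506, 0.1731]
orientation: [[0.113, 0.994, -0.002], [0.994, -0.113, 0.001], [0.001, -0.002, -1.0]]
ft_force: [0.2, 0.6, -1.1]
finger_gap: 0.0177
tcp_w [-0.4593 -0.1348  0.1732] xang 83.57 ft [-1.3  0.2 -2.4] t 20.3
n 244 front x 0.1825 tip y [-0.0422  0.0039] tip z -0.0167
rod y(x) [-0.0004  0.0004] z(x) [-0.0295 -0.0116]
```

```bash
python3 -m creep '0 0 5 0 -0.03 0 1; 0 0 10 0 -0.03 0 1; 0 0 13 0 -0.03 0 1; 0 0 15 0 -0.03 0 1; 0 0 16 0 -0.03 0 1; 0 0 16.5 0 -0.03 0 1; 0 0 16.7 0 -0.03 0 1; 0 0 16.7 0 -0.03 0 1; 0 0 16.7 0 -0.03 0 1'
```

```text
t: 21.42
position: [0.4522, -0.1515, 0.0073]
orientation: [[0.113, 0.994, -0.002], [0.993, -0.113, -0.03], [-0.03, 0.001, -1.0]]
ft_force: [0.2, -0.5, -1.5]
finger_gap: 0.0178
```

```bash
python3 -m creep '0 0 0.15 0 0 0 1; 0 0 0.15 0 0 0 1; 0 0 0.15 0 0 0 0.3; 0 0 0.15 0 0 0 0; 0 0 0.15 0 0 0 -0.4; 0 0 0.15 0 0 0 -0.4; 0 0 0.15 0 0 0 -0.4; 0 0 -3 0 0 0 -0.4; 0 0 -8 0 0 0 -0.4; 0 0 -14 0 0 0 -0.4; -6 -4 -18 0 0 0 -0.4; -10 -6 -20 0 0 0 -0.4'
python3 -m creep '0 0 0 0 0 0 -0.4; -6 0 0 0 0 0 -0.4; -12 0 0 0 0 0 -0.4; -18 0 0 0 0 0 -0.4; -18 0 0 0 0 0 -0.4; -18 0 0 0 0 0 -0.4'
python3 -c "
from m import *
d=grab('top');wpose();plate(d);save(d,'f1.png',None,1.5)
C=cloud(d);Z=C[...,2]
k=(C[...,0]>.4)&(C[...,0]<.5)&(C[...,1]<.06)&(C[...,1]>-.28)&(Z<.05)&(Z>.006)&(d['depth']>.3);P=C[k];print(k.sum(),P.min(0).round(3),P.max(0).round(3));g=P[(P[:,1]>-.1)];print('rod z vs y',np.polyfit(g[:,1],g[:,2],1).round(3))"
```

```text
t: 22.92
position: [0.3844, -0.2338, 0.2085]
orientation: [[0.11, 0.994, -0.002], [0.993, -0.11, -0.031], [-0.031, 0.001, -1.0]]
ft_force: [-0.1, -0.7, -0.0]
finger_gap: 0.0616
t: 23.68
position: [0.3645, -0.4109, 0.2111]
orientation: [[0.113, 0.994, -0.005], [0.993, -0.113, -0.028], [-0.028, -0.002, -1.0]]
ft_force: [-0.3, 0.2, -0.1]
finger_gap: 0.0615
tcp_w [-0.7329 -0.1516  0.2113] xang 83.57 ft [-1.1 -0.1  0.5] t 23.725
lid plate slope rad 0.0027 z mean 0.1279 2559
527 [ 0.402 -0.261  0.006] [0.499 0.058 0.03 ]
rod z vs y [-0.009  0.016]
```

View pics/f1.png

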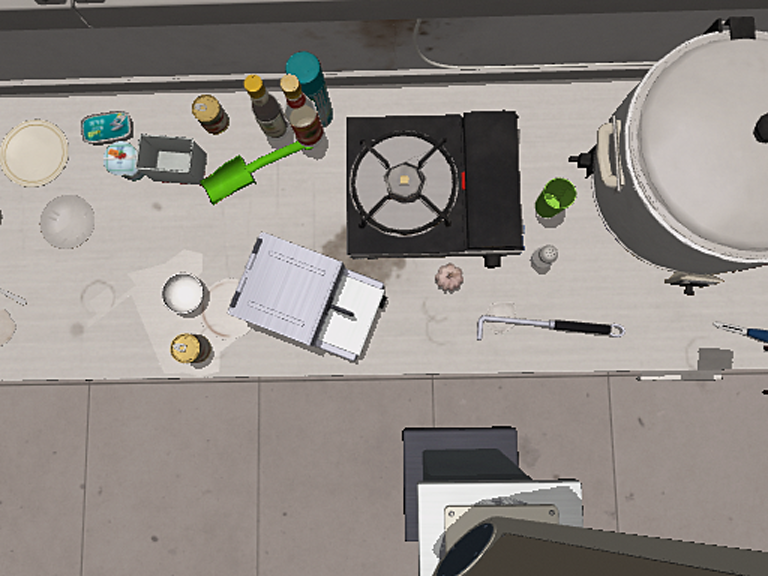

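The lid is shut at (290,295) and the pole lies flat at (480–620,328), about 10 cm clear of the warmer. The garlic (449,277) and shaker (545,257) are where they started, and the arm is clear. I hand it in.

```bash
python3 -c "
from workcell import r
print(r.sign_off())"
```

```text
the job is handed in; nothing more can be done
None
```

The job is done and handed in at about 23.7 s of the 58 s allowed. I used only the hook pole on the warmer, its lid, the tray and the bowl.

- **Tray:** I pushed it straight inward until it dropped off the ledge. Its centre is at about x 80 mm in the warmer frame (71–91 asked). The front and back rims came down by the same 5 mm or so, so it stands flat. The last picture before the lid closed past it showed the bowl upright on the tray.
- **Lid:** I put the hook sideways through the ring eye, swung the lid down slowly, and drew the hook out sideways. The lid's top plate measured level within 0.003 rad after unhooking and again at the end. The pushing force was about 4 N.
- **Pole:** It lies flat on the bench, about 10 cm from the warmer. It had slipped about 1.7° in the grip during the swing, so I levelled it before laying it down.
- **Bystanders:** The last picture shows the garlic and the shaker in their starting places, and the arm clear of everything.

No check failed, but I couldn't look at the bowl again after the lid shut.

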